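# Line up a project box under the bench drill

### The job

The aluminium project box on the table of the bench drill is to get a hole where its lid is marked. Slide the box, keeping it flat on the drill's table, until the cross on its lid is right under the drill bit, so that the point of the bit will come down inside the little circle. Then, with the drill switched off, pull the feed lever down until the point of the bit touches the mark, let the lever come back up by itself, and leave the box lined up there and everything else on the bench where it was.

Things in the scene. Friction and masses are not known exactly. Their poses are not given: they have to be found in the camera images.
- drill: Compact grey bench drill, fixed on the bench, placed and turned anew each time. Origin on the bench top (z = 0) straight below the drill bit. x points from the bit to the column at the back (the operator's side, the front, is -x), y to the drill's left, z up. Column 40 mm across, 122 mm behind the bit.
- table_front (a point): Middle of the front edge of the drill's table. The table is the drill's flat steel base plate, its top 22 mm above the bench, 200 mm wide, from 170 mm in front of the bit to 165 mm behind it.
- head_front (a point): Middle of the lower front edge of the drill's head, which hangs over the work: underside 172 mm above the bench, reaching 60 mm in front of the bit and 42 mm to each side (belt cover, from 287 mm up: 65 mm and 52 mm). So a gripper that holds the box under the bit has to lean out to the front, some 30 to 45 degrees.
- bit_tip (a point): Point of the 6 mm drill bit, 74 mm above the bench (14 mm above the box's lid) when the feed lever is up; it goes straight down 20 mm per radian of the lever, at most 29 mm. The chuck above it is 32 mm across, its lower end 45 mm above the point.
- quill: Chuck, spindle and drill bit, which go up and down together. Origin at the point of the bit (same as bit_tip), z up.
- feed (a joint): Feed lever: 0 = up (rest), grows to 1.45 rad as its front spoke is pulled down; the bit meets the lid at about 0.70. A spring brings it back to 0 when let go. It takes about 5 N at the knob to start and 7 N at 0.70; any force beyond that presses the bit on the work about five times as hard.
- lever_axis (a point): Centre of the feed lever's level axis, at the right side of the head: 12 mm behind the bit, 42 mm to its right, 232 mm above the bench. A hub with three spokes 120 degrees apart, each ending in a black knob, turns here.
- feed_knob (a point): Middle of the knob on the spoke that points to the front, 105 mm from the lever's axis. The knob is 24 mm thick, 58 mm long, along the spoke. At rest the spoke rises 0.40 rad towards the front, the knob's middle 273 mm above the bench, 85 mm in front of the bit, 99 mm to its right, free above; pushed down it moves on an arc, level at joint 0.40.
- box: Die-cast aluminium project box with its lid on, a closed block 112 mm (x) by 60 mm (y) by 38 mm high, 0.22 to 0.45 kg, loose on the drill's table. Origin: centre of its underside; x along its length, z up. It starts in front of the bit with its -x end outwards, to the front.
- mark (a point): The mark: centre of a pencilled cross (28 mm lines) and 6 mm circle on a 34 mm square of masking tape on the lid's upper face, 38 mm above the underside and 10 mm from the middle of the box towards its -x end, on the centre line.
- key: Bystander: T-shaped steel chuck key, 77 by 54 mm, 12 mm high, lying on the drill's table beside the column, at the drill's left. Origin under its stem's middle.
- can: Bystander: drinks can, 53 mm across, 168 mm high, standing on the bench to the left of the drill. Origin: centre of its underside.
- tin: Bystander: round low tin, 60 mm across, 28 mm high, on the bench to the right of the drill. Origin: centre of its underside.
- frame: Bystander: black four-arm drone frame, about 180 by 180 mm, 34 mm high, lying on the blue cutting mat (3 mm thick) at the right of the bench. Origin: centre of its underside.
There are look-alikes about, which are no part of the job. Leave any blue or green look-alike of the box alone.

How it is judged (in metres and radians):
On the way, in this order (a step that is already met when the one before it is completed fails the run):
1. the box lies flat and still on the drill's table with its mark under the point of the bit (horizontal distance between mark and bit_tip below 0.003 m and linear speed of box below 0.01 m/s and height (world z) of box between 0.0195 and 0.0245 m and angle between box's own z axis and vertical below 0.05 rad and value of joint feed below 0.2 rad), for 0.2 s.
2. the feed lever brings the point of the bit down onto the mark (horizontal distance between mark and bit_tip below 0.003 m and contact force between quill and box above 0.5 N and value of joint feed above 0.5 rad and height (world z) of box between 0.0195 and 0.0245 m and angle between box's own z axis and vertical below 0.05 rad), for 0.1 s.
At the end, for the whole second after the job is handed in: The mark lies within 3 mm (sideways) of the point of the bit, inside the pencilled circle, the box rests flat and still on the drill's table, and the feed lever is back up (within 0.06 rad) (horizontal distance between mark and bit_tip below 0.003 m and linear speed of box below 0.01 m/s and height (world z) of box between 0.0195 and 0.0245 m and angle between box's own z axis and vertical below 0.05 rad and value of joint feed below 0.06 rad); the robot touches nothing.
It fails at once if the box is lifted more than 15 mm off the drill's table, or falls off it (height (world z) of box above 0.037 m or height (world z) of box below 0.012 m).
It fails at once if the box is tipped by more than about 17 degrees (angle between box's own z axis and vertical above 0.3 rad).
It fails at once if the drinks can, the tin, the drone frame or the chuck key is moved more than 30 mm (distance of any of can, tin, frame, key from where it was at the start of the episode above 0.03 m).
It also fails if it takes over 64 s, if anything falls off the work surface, if the arm or the gripper's body presses on something with over 40 N, if the wrist force passes 120 N, or if a joint passes its speed limit or range.

### The arm

A 6-joint arm with a two-finger parallel gripper is mounted at the origin on the work surface. World frame = base frame: x ahead of the robot, y to its left, z up, the work surface at z = 0. Lengths are in mm, angles in rad, forces in N, time in s.
With the tool pointing down it reaches from about 300 to 775 mm from the base axis. Payload 14.6 kg.
Tool frame: the origin (TCP) lies at the very end of the fingers, on their centre line; the grasp point (between the pads) lies 19 mm behind it; z points along the fingers, y is the line along which they close (so a half turn about z gives the same grasp; the last joint's range is limited). The gripper opens to 94 mm and grips with 3 to 60 N. Pads are 16 mm wide; open, the fingers measure 119 mm over their backs; the gripper's body (75 mm by 177 mm) begins 78 mm behind the grasp point.
Start: joints at [1.171, 0.3, 1.521, -0, 1.321, -0.067], TCP at [179.677, 519.813, 205.446] pointing down, gripper open.
Joint ranges: [-3.03, 3.03], [-0.79, 2.21], [0.23, 2.52], [-1.04, 4.18], [0, 3.07], [-2.55, 2.55]. Speed limits (rad/s): [2.22, 2.22, 2.57, 3.14, 3.14, 3.14].

### API

Orientations are given as [roll, pitch, yaw] about the fixed x, y, z axes, in that order (R = Rz(yaw) Ry(pitch) Rx(roll)).
In Python, from cell import manip gives the robot as it stands.
- The arm moves only by the tool servo_tool, never from a script. Its argument "motion" is a list that holds one entry, the list of rows, each a list of 7 numbers: the shift along the world's x, y, z as a fraction of full scale, then the turn, a rotation vector about the world's x, y, z as a fraction of full scale, then the closure, from 0 (fully open) to 1 (shut). In form: [[[x, y, z, rx, ry, rz, gripper], ...]]. A call has 1 to 10 rows; each row is the pose to reach, as a shift and turn from the pose commanded when the call began, turning the shorter way round; what a row does not reach only later rows make up. Full scale, the value 1, is 0.5 m for a shift and pi rad for a turn. A row lasts 1/10 s, in which the tool goes at most 50 mm and 8.59 degrees, less where a joint would pass 70% of its speed; a pose out of reach is approached as far as the arm can. A call with a number of a shift or a turn outside -1 to 1 is refused whole. A call with a gripper value outside its range is refused whole. The fingers move at their own pace and stop on an object; "newtons" is the grip in N (left out, the last holds). Time passes only in rows, so rows that repeat a pose let the fingers close. It gives the time, the measured TCP pose, the force, the opening and the grip force at its end, in the units of the state.
- manip.read_state(): the state, without advancing time (a new reading comes with each control period).
- manip.camera(name): name is "side" or "top"; returns a dict with "frame" (400x640x3 uint8, red, green, blue), "range_z" (400x640 float32, mm along the optical axis (not along the pixel's ray), 0 where there is no reading), "vfov" (degrees; the focal length in pixels is half the picture's height over the tangent of half this angle, whatever the lens; pixels are square), "cx", "cy" (the principal point, pixels), "cam_to_world" (4x4, takes a point from camera to world coordinates). Camera axes: x right, y down, z forward; pixel columns grow to the right and rows downward; lengths in mm; the calibration is good to about 2 mm. A picture is of the moment at which its call begins.
- manip.sign_off(): hands the job in; it is judged then, once.
The state is a dict: "clock": time; "joints": joint angles; "qd": joint speeds; "effort": joint torques, N m; "eef_pos": TCP position; "eef_rot": TCP orientation; "wrist_force": force on the tool from outside, world axes, zero at the start; "moment": the same for the moment, N m; "finger_gap": finger opening in mm; "finger_force": force on a finger pad.
Only numpy, scipy, OpenCV 4.12 (cv2) and the standard library are available. Lean on these libraries where they do the work, as an engineer would, in place of code of your own. Each camera call takes 0.05 s, during which the arm holds its last target. There are 200 camera calls.

## Working session

There is one attempt and no reset: what is moved stays moved. The work goes in short steps, Python scripts to look and compute and a tool call to move; the robot and the scene stay as the last step left them, time stands still between calls to the robot, and variables do not carry over. Pictures are saved under pics/ and viewed, at most 10 in all, crops included, and the job is handed in when it is done.

Besides the shell and the picture viewer there is one more tool, called as name([rows], argument=value, ...), one row to a line, values as JSON. servo_tool: Moves the arm, as the interface text tells. Its arguments: {"type":"object","properties":{"motion":{"type":"array"},"newtons":{"type":"number"}},"required":["motion"]}

```bash
mkdir -p pics; ls; cat > h.py <<'E'
import numpy as np, cv2, pickle
from cell import manip
def shot(n,tag):
    c=manip.camera(n); pickle.dump(c,open(f'pics/{tag}.pkl','wb')); cv2.imwrite(f'pics/{tag}.png',cv2.cvtColor(c['frame'],cv2.COLOR_RGB2BGR)); return c
def load(tag): return pickle.load(open(f'pics/{tag}.pkl','rb'))
def ray(c,u,v):
    f=c['frame'].shape[0]/2/np.tan(np.radians(c['vfov'])/2)
    M=np.array(c['cam_to_world']); d=np.array([(u-c['cx'])/f,(v-c['cy'])/f,1.])
    return M[:3,3],M[:3,:3]@d
def atz(c,u,v,z):
    o,d=ray(c,u,v); return o+d*(z-o[2])/d[2]
def dep(c,u,v):
    o,d=ray(c,u,v); return o+d*c['range_z'][int(round(v)),int(round(u))]
def proj(c,P):
    M=np.array(c['cam_to_world']);f=c['frame'].shape[0]/2/np.tan(np.radians(c['vfov'])/2)
    p=M[:3,:3].T@(np.array(P,float)-M[:3,3]); return p[:2]/p[2]*f+[c['cx'],c['cy']]
def tri(c1,p1,c2,p2):
    o1,d1=ray(c1,*p1);o2,d2=ray(c2,*p2);s=np.linalg.lstsq(np.c_[d1,-d2],o2-o1,rcond=None)[0]
    a,b=o1+d1*s[0],o2+d2*s[1]; return (a+b)/2,np.linalg.norm(a-b)
def crop(tag,x0,y0,x1,y1,k,out):
    im=cv2.imread(f'pics/{tag}.png')[y0:y1,x0:x1]; cv2.imwrite(f'pics/{out}.png',cv2.resize(im,None,fx=k,fy=k,interpolation=cv2.INTER_CUBIC))
E
python3 - <<'E'
from h import *
for n in('side','top'):
    c=shot(n,n+'0'); print(n,c['vfov'],c['cx'],c['cy'],np.round(c['cam_to_world'],3).tolist())
print(manip.read_state())
a=cv2.imread('pics/side0.png');b=cv2.imread('pics/top0.png')
E
```

```text
pics
side 50.65740355904266 321.58850350225 194.60084494395184 [[-0.367, -0.878, 0.307, 213.589], [-0.93, 0.348, -0.115, 99.708], [-0.006, -0.328, -0.945, 1155.13], [0.0, 0.0, 0.0, 1.0]]
top 43.19348916821363 325.15659071226156 198.34944298791734 [[-0.004, -0.991, 0.135, 372.474], [-1.0, 0.005, 0.013, -30.411], [-0.013, -0.135, -0.991, 1370.451], [0.0, 0.0, 0.0, 1.0]]
{'clock': 0.1, 'joints': array([ 1.17137413e+00,  3.00428780e-01,  1.52150775e+00, -1.50615721e-05,
        1.32073369e+00, -6.65825751e-02]), 'qd': array([-2.96743327e-04, -3.15878868e-04, -2.24312273e-03,  3.16139923e-03,
       -8.06115438e-05, -1.24715238e-04]), 'effort': array([-1.23467387e-03, -5.32647300e+01, -3.53277791e+01,  7.08534429e-02,
        2.34547199e-02, -5.37393225e-05]), 'eef_pos': array([179.60398795, 519.59345399, 204.9405725 ]), 'eef_rot': array([-3.14051650e+00, -5.71376730e-05,  2.80875674e+00]), 'wrist_force': array([ 0.96926697,  0.59451415, -0.02927701]), 'moment': array([ 0.00249303,  0.02204228, -0.04567345]), 'finger_force': 0.0, 'finger_gap': 94.12820607129568}
```

View pics/side0.png

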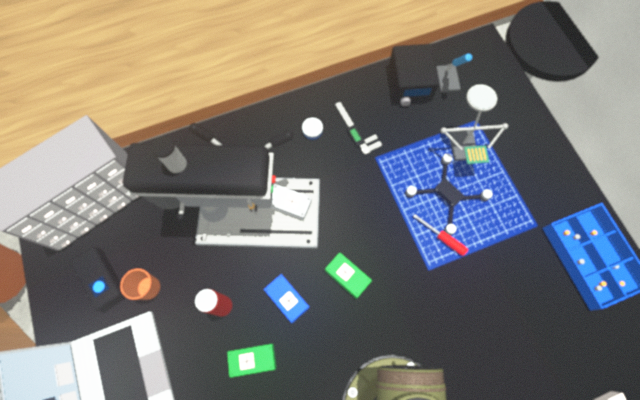

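View pics/top0.png

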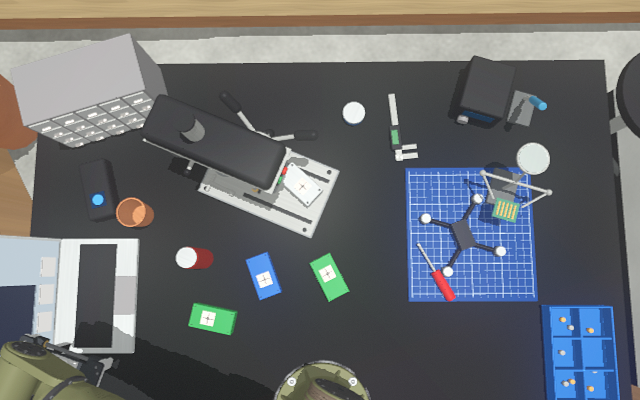

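```bash
python3 - <<'E'
from h import *
crop('top0',185,110,345,245,5,'t_c'); crop('side0',185,140,335,255,5,'s_c')
E
```

```text
(no output)
```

View pics/t_c.png

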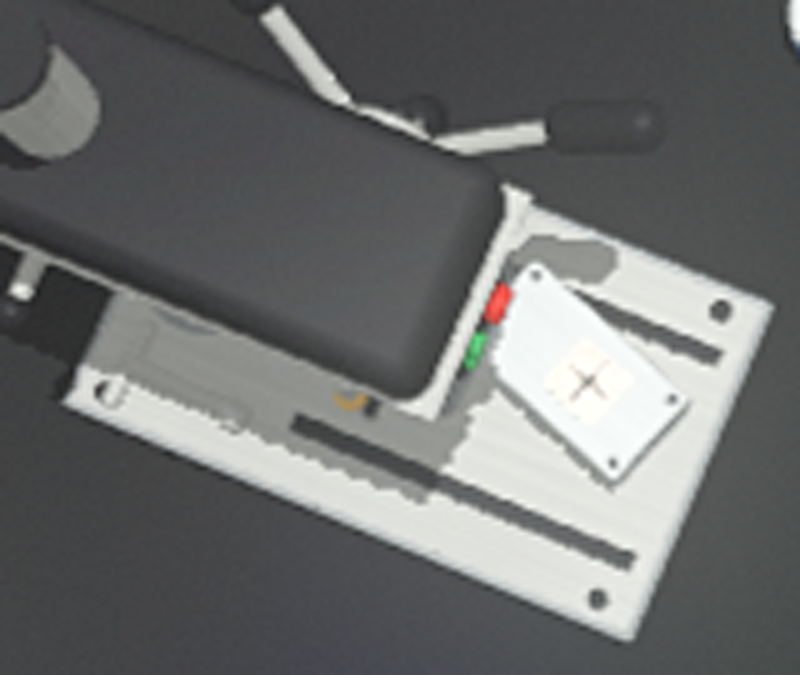

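View pics/s_c.png

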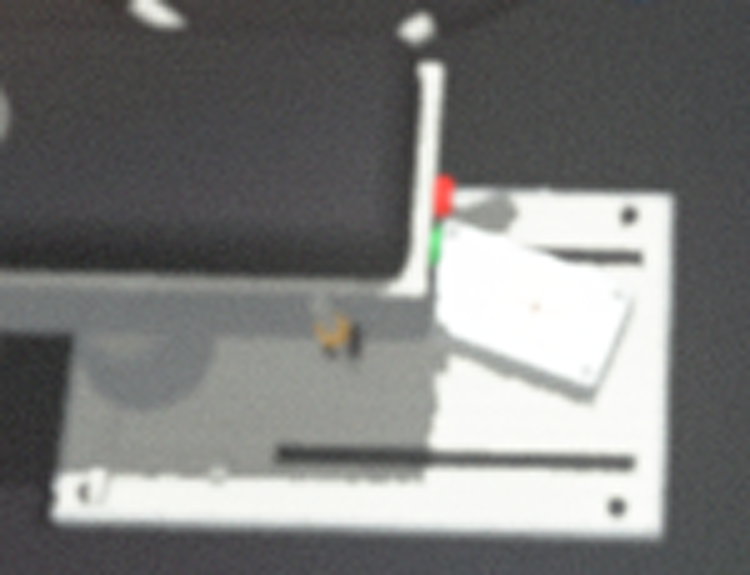

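```bash
cat > m.py <<'E'
from h import *
T,S=load('top0'),load('side0')
pt=lambda x,y:(x/5-.4+185,y/5-.4+110); ps=lambda x,y:(x/5-.4+185,y/5-.4+140)
P={'FR':((773,305),(672,195)),'FL':((630,638),(660,537)),'BL':((68,402),(53,520)),'mark':((588,381),(535,307)),
'sFR':((672,399),(618,295)),'sFL':((613,463),(587,370)),'sBR':((536,274),(452,232)),'cFR':((690,403),(632,293)),'cFL':((613,480),(592,392)),'holeFR':((720,310),(628,215)),'holeFL':((597,599),(616,507))}
W={}
for k,(a,b) in P.items():
    z=60 if k[0] in'smc' else 22
    A=atz(T,*pt(*a),z)[:2];B=atz(S,*ps(*b),z)[:2]; X,e=tri(T,pt(*a),S,ps(*b))
    W[k]=((A+B)/2,A,B); print(k,A.round(1),B.round(1),X.round(1),round(e,1),dep(T,*pt(*a)).round(0))
# drill pose by fit of corners, per camera & mean
for i in range(3):
    L=np.array([[-170,-100],[-170,100],[165,100]]);D=np.array([W[k][i] for k in('FR','FL','BL')])
    c=L-L.mean(0);d=D-D.mean(0); th=np.arctan2((c[:,0]*d[:,1]-c[:,1]*d[:,0]).sum(),(c*d).sum())
    R=np.array([[np.cos(th),-np.sin(th)],[np.sin(th),np.cos(th)]]);o=D.mean(0)-R@L.mean(0)
    print('drill',o.round(1),round(th,4),'res',(D-(o+L@R.T)).round(1).tolist())
    m=W['mark'][i]; ax=(W['sBR'][i]-W['sFR'][i]);ay=(W['sFL'][i]-W['sFR'][i]); print('box yaw',np.arctan2(ax[1],ax[0]),np.arctan2(-ay[0],ay[1]),np.linalg.norm(ax),np.linalg.norm(ay),'mark',m.round(1),'local in drill',(R.T@(m-o)).round(1))
E
python3 m.py
```

```text
FR [632.  -51.5] [630.  -49.6] [634.7 -51.5   8.7] 0.5 [632. -52.  23.]
FL [451.9  26. ] [446.5  29.4] [453.8  27.3 -13.1] 0.4 [452.  26.  19.]
BL [580.9 330.7] [577.3 334.5] [585.4 339.   -4.8] 2.3 [581. 331.  20.]
mark [584.6  46.6] [582.5  48.9] [587.3  47.8  45. ] 0.9 [584.  46.  62.]
sFR [574.8   2.4] [572.3   4.3] [577.2   2.9  44.6] 0.2 [575.   2.  60.]
sFL [541.1  33.4] [538.5  35.1] [543.2  34.2  44.1] 0.1 [541.  33.  60.]
sBR [642.1  74.3] [640.4  76.5] [645.   75.8  47.5] 1.2 [642.  74.  59.]
cFR [572.7  -7. ] [570.5  -3.2] [576.1  -5.8  41.2] 2.0 [578.  -6.  25.]
cFL [532.2  33.4] [525.9  37. ] [536.6  35.   23.1] 0.3 [534.  34.  43.]
holeFR [629.4 -22.8] [627.8 -21.6] [631.2 -22.7  12.6] 0.1 [629. -23.  23.]
holeFL [472.8  43.7] [470.8  45.7] [474.   44.7   7.2] 0.6 [472.  43.  28.]
drill [606.6 143.8] 1.1671 res [[-0.8, 1.3], [1.2, 0.9], [-0.4, -2.2]]
box yaw 0.8161673663253164 0.8294158148156305 98.86480150840552 45.74981916675701 mark [583.6  47.7] local in drill [-97.4 -16.5]
drill [608.5 142.3] 1.1671 res [[-1.7, 1.8], [2.1, 0.8], [-0.5, -2.6]]
box yaw 0.8179904920246436 0.8281209107039725 98.41636529878994 45.7603765624179 mark [584.6  46.6] local in drill [-97.4 -15.7]
drill [604.8 145.3] 1.1672 res [[-0.0, 0.7], [0.4, 1.1], [-0.3, -1.8]]
box yaw 0.814360710749172 0.8307113145254225 99.31356335541749 45.73933851866296 mark [582.5  48.9] local in drill [-97.4 -17.4]
```

```bash
cat >> h.py <<'E'
TH=1.1671;O={'top':np.array([608.5,142.3]),'side':np.array([604.8,145.3])}
def rect(c,o,th,z,x0,x1,y0,y1,s=2):
    "rows = local x from x0, cols = local y from y0; s px per mm"
    X,Y=np.meshgrid(np.arange(x0,x1,1/s),np.arange(y0,y1,1/s),indexing='ij')
    wx=o[0]+X*np.cos(th)-Y*np.sin(th);wy=o[1]+X*np.sin(th)+Y*np.cos(th)
    M=np.linalg.inv(np.array(c['cam_to_world']));f=c['frame'].shape[0]/2/np.tan(np.radians(c['vfov'])/2)
    p=np.stack([wx,wy,np.full_like(wx,z)],-1)@M[:3,:3].T+M[:3,3]
    u=p[...,0]/p[...,2]*f+c['cx'];v=p[...,1]/p[...,2]*f+c['cy']
    return cv2.remap(c['frame'],u.astype(np.float32),v.astype(np.float32),cv2.INTER_CUBIC)
E
python3 - <<'E'
from h import *
L=[]
for n in('top','side'):
    c=load(n+'0');r=rect(c,O[n],TH,22,-190,190,-120,125); L.append(r)
    g=r.astype(float).mean(2); X=lambda x:int((x+190)*2); Y=lambda y:int((y+120)*2)
    pr=lambda name,p,a:print(n,name,[(a+i,int(v)) for i,v in zip(range(0,999,2),p[::4])])
    pr('front y-80..-60',g[X(-180):X(-160),Y(40):Y(85)].mean(1),-180)
    pr('left',g[X(-120):X(80),Y(88):Y(112)].mean(0),88)
    pr('right',g[X(-150):X(-90),Y(-112):Y(-88)].mean(0),-112)
    pr('back',g[X(150):X(176),Y(86):Y(94)].mean(1),150)
    pr('slots',g[X(-120):X(-80),Y(30):Y(80)].mean(0),30)
    pr('slotsR',g[X(-138):X(-125),Y(-80):Y(-30)].mean(0),-80)
    pr('slotsL',g[X(-138):X(-125),Y(30):Y(80)].mean(0),30)
cv2.imwrite('pics/rect.png',cv2.resize(np.hstack([a[::-1,::-1,::-1] for a in L]),None,fx=.78,fy=.78))
E
```

```text
top front y-80..-60 [(-180, 84), (-178, 84), (-176, 83), (-174, 80), (-172, 85), (-170, 132), (-168, 184), (-166, 206), (-164, 221), (-162, 228)]
top left [(88, 221), (90, 222), (92, 222), (94, 222), (96, 216), (98, 203), (100, 174), (102, 102), (104, 66), (106, 76), (108, 78), (110, 78)]
top right [(-112, 82), (-110, 82), (-108, 82), (-106, 82), (-104, 81), (-102, 78), (-100, 95), (-98, 151), (-96, 202), (-94, 217), (-92, 227), (-90, 221)]
top back [(150, 112), (152, 171), (154, 215), (156, 220), (158, 221), (160, 210), (162, 173), (164, 110), (166, 59), (168, 42), (170, 45), (172, 49), (174, 58)]
top slots [(30, 226), (32, 225), (34, 225), (36, 226), (38, 228), (40, 229), (42, 227), (44, 225), (46, 225), (48, 226), (50, 227), (52, 231), (54, 227), (56, 164), (58, 102), (60, 101), (62, 102), (64, 108), (66, 149), (68, 212), (70, 229), (72, 223), (74, 224), (76, 224), (78, 223)]
top slotsR [(-80, 227), (-78, 228), (-76, 228), (-74, 226), (-72, 226), (-70, 229), (-68, 235), (-66, 226), (-64, 154), (-62, 97), (-60, 99), (-58, 100), (-56, 109), (-54, 152), (-52, 214), (-50, 237), (-48, 
[... 1189 characters left out ...]
 (62, 139), (64, 193), (66, 235), (68, 244), (70, 248), (72, 247), (74, 247), (76, 247), (78, 247)]
side slotsR [(-80, 248), (-78, 248), (-76, 248), (-74, 249), (-72, 250), (-70, 246), (-68, 231), (-66, 190), (-64, 142), (-62, 107), (-60, 106), (-58, 138), (-56, 190), (-54, 235), (-52, 246), (-50, 252), (-48, 253), (-46, 253), (-44, 253), (-42, 253), (-40, 252), (-38, 252), (-36, 253), (-34, 253), (-32, 254)]
side slotsL [(30, 246), (32, 248), (34, 249), (36, 249), (38, 249), (40, 249), (42, 248), (44, 248), (46, 249), (48, 249), (50, 249), (52, 233), (54, 193), (56, 144), (58, 108), (60, 107), (62, 139), (64, 187), (66, 229), (68, 246), (70, 248), (72, 249), (74, 249), (76, 248), (78, 248)]
```

View pics/rect.png

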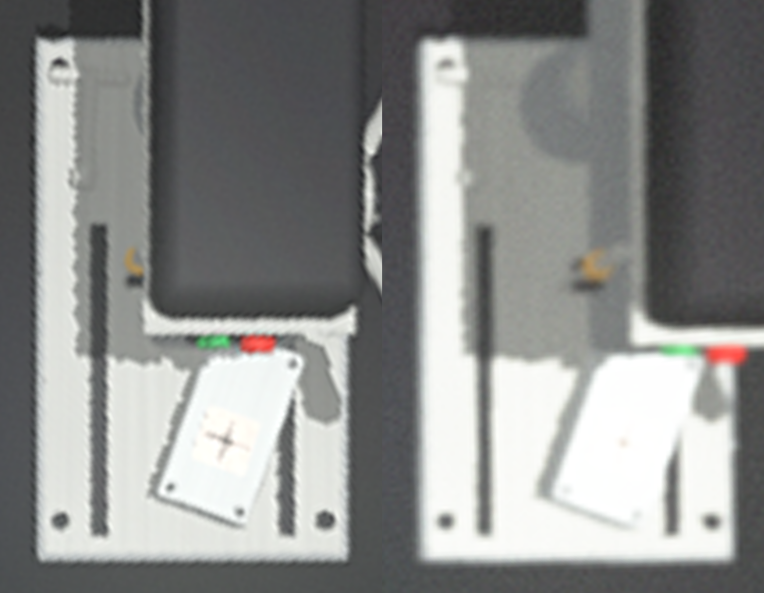

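```bash
cat >> h.py <<'E'
from scipy.spatial.transform import Rotation as Ro
def tool(h,t):
    z=np.array([np.sin(t)*np.cos(h),np.sin(t)*np.sin(h),-np.cos(t)]);y=np.array([np.sin(h),-np.cos(h),0]);return np.c_[np.cross(y,z),y,z]
def go(pos,h,t):
    s=manip.read_state();R0=Ro.from_euler('xyz',s['eef_rot']).as_matrix()
    d=(np.array(pos)-s['eef_pos'])/500; w=Ro.from_matrix(tool(h,t)@R0.T).as_rotvec()/np.pi
    print('now',s['clock'],s['eef_pos'].round(1),s['eef_rot'].round(3),'j',s['joints'].round(2),'F',s['wrist_force'].round(1));print('->',np.r_[d,w].round(4).tolist())
E
python3 - <<'E'
from h import *
T=load('top0')
print('can',dep(T,190,258),'orange',dep(T,350/5+185,402/5+110),'knob',dep(T,600/5+185,125/5+110),'tin',dep(T,353,113))
print('expected knob',proj(T,[*(np.array([606.2,143.3])+np.array([-85*.3925+99*.9198,-85*.9198-99*.3925])),285]))
go([400,200,320],1.8,0.0)
R0=tool(1.8,0);print((Ro.from_matrix(tool(.822,np.radians(42))@R0.T).as_rotvec()/np.pi).round(4))
E
```

```text
can [395.12816062 305.09279989 171.8449778 ] orange [546.31432355 143.84352162 235.00047356] knob [662.33211651  27.59262316 282.7728094 ] tin [792.09745479 -90.57007572  25.31383139]
expected knob [305.5514878  134.04382214]
now 0.1 [179.6 519.6 204.9] [-3.141 -0.     2.809] j [ 1.17  0.3   1.52 -0.    1.32 -0.07] F [ 1.   0.6 -0. ]
-> [0.4408, -0.6392, 0.2301, 0.0002, -0.0003, -0.3211]
[ 0.2344 -0.0623 -0.2968]
```

Could be taken for the box: the aluminium box on the drill table at (303,185), blue at (263,277), and green at (328,277) and (212,319), all in the top view. I choose the bare aluminium one on the drill table. The crop shows its tape and cross at about (302,186).

servo_tool([
  [[0.04,-0.06,0.1,0,0,-0.03,0],[0.44,-0.64,0.23,0,0,-0.32,0],[0.44,-0.64,0.23,0,0,-0.32,0],[0.44,-0.64,0.23,0,0,-0.32,0],[0.44,-0.64,0.23,0,0,-0.32,0],[0.44,-0.64,0.23,0,0,-0.32,0],[0.44,-0.64,0.23,0,0,-0.32,0],[0.44,-0.64,0.23,0,0,-0.32,0],[0.44,-0.64,0.23,0,0,-0.32,0],[0.44,-0.64,0.23,0,0,-0.32,0]],
])

```text
clock: 1.1
eef_pos: [400.7, 198.2, 320.6]
eef_rot: [3.141, 0.0, 1.8]
wrist_force: [0.3, 0.2, -0.5]
finger_gap: 94.1
finger_force: 0.0
```

```bash
python3 -c "
from h import *
go([450,-80,280],.822,np.radians(42))"
```

```text
now 1.1 [400.7 198.2 320.6] [3.141 0.    1.8  ] j [ 0.38 -0.    1.6  -0.    1.54  0.15] F [ 0.3  0.2 -0.5]
-> [0.0987, -0.5564, -0.0812, 0.2345, -0.0622, -0.2968]
```

servo_tool([
  [[0.0987,-0.5564,-0.0812,0.2345,-0.0622,-0.2968,0],[0.0987,-0.5564,-0.0812,0.2345,-0.0622,-0.2968,0],[0.0987,-0.5564,-0.0812,0.2345,-0.0622,-0.2968,0],[0.0987,-0.5564,-0.0812,0.2345,-0.0622,-0.2968,0],[0.0987,-0.5564,-0.0812,0.2345,-0.0622,-0.2968,0],[0.0987,-0.5564,-0.0812,0.2345,-0.0622,-0.2968,0],[0.0987,-0.5564,-0.0812,0.2345,-0.0622,-0.2968,0],[0.0987,-0.5564,-0.0812,0.2345,-0.0622,-0.2968,0],[0.0987,-0.5564,-0.0812,0.2345,-0.0622,-0.2968,0],[0.0987,-0.5564,-0.0812,0.2345,-0.0622,-0.2968,0]],
])

```text
clock: 2.1
eef_pos: [448.5, -77.7, 279.0]
eef_rot: [-3.141, -0.734, 0.823]
wrist_force: [0.5, -1.0, 0.0]
finger_gap: 94.0
finger_force: 0.0
```

```bash
python3 -c "
from h import *
go([508,-34,136],.822,np.radians(42))"
```

```text
now 2.1 [448.5 -77.7 279. ] [-3.141 -0.734  0.823] j [-0.67 -0.08  1.93  0.76  1.31 -0.14] F [ 0.5 -1.   0. ]
-> [0.119, 0.0875, -0.286, -0.0003, -0.0, -0.0005]
```

servo_tool([
  [[0.119,0.0875,-0.286,0,0,0,0],[0.119,0.0875,-0.286,0,0,0,0],[0.119,0.0875,-0.286,0,0,0,0],[0.119,0.0875,-0.286,0,0,0,0],[0.119,0.0875,-0.286,0,0,0,0]],
])

```text
clock: 2.6
eef_pos: [508.4, -33.2, 136.2]
eef_rot: [-3.141, -0.732, 0.828]
wrist_force: [0.6, -0.4, 0.6]
finger_gap: 93.8
finger_force: 0.0
```

```bash
python3 - <<'E'
from h import *
go([571.9,35,33.],.822,np.radians(42))
shot('top','t1');shot('side','s1')
a=cv2.imread('pics/t1.png')[100:260,180:380];b=cv2.imread('pics/s1.png')[100:260,180:380]
cv2.imwrite('pics/j1.png',cv2.resize(np.hstack([a,b]),None,fx=2,fy=2,interpolation=cv2.INTER_CUBIC))
E
```

```text
now 2.6 [508.4 -33.2 136.2] [-3.141 -0.732  0.828] j [-0.49  0.2   2.01  0.91  0.96 -0.31] F [ 0.6 -0.4  0.6]
-> [0.1269, 0.1365, -0.2064, 0.0001, -0.0002, -0.0021]
```

View pics/j1.png

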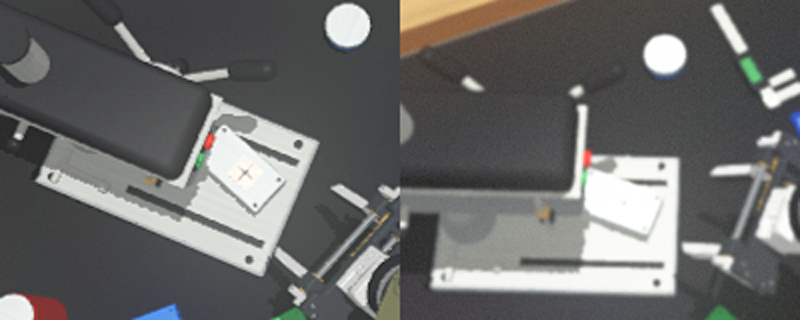

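servo_tool([
  [[0.0635,0.068,-0.103,0,0,-0.002,0],[0.095,0.102,-0.155,0,0,-0.002,0],[0.115,0.1236,-0.187,0,0,-0.002,0],[0.1269,0.1365,-0.2064,0,0,-0.002,0],[0.1269,0.1365,-0.2064,0,0,-0.002,0],[0.1269,0.1365,-0.2064,0,0,-0.002,0.1],[0.1269,0.1365,-0.2064,0,0,-0.002,0.2],[0.1269,0.1365,-0.2064,0,0,-0.002,0.25],[0.1269,0.1365,-0.2064,0,0,-0.002,0.3],[0.1269,0.1365,-0.2064,0,0,-0.002,0.33]],
], newtons=12)

```text
clock: 3.7
eef_pos: [571.7, 33.7, 33.9]
eef_rot: [3.139, -0.734, 0.82]
wrist_force: [-3.3, 0.9, 2.9]
finger_gap: 63.2
finger_force: 1.7
```

servo_tool([
  [[0,0,0,0,0,0,0.4],[0,0,0,0,0,0,0.5],[0,0,0,0,0,0,0.5],[0,0,0,0,0,0,0.5],[0,0,0,0,0,0,0.5]],
], newtons=15)

```text
clock: 4.2
eef_pos: [571.8, 33.8, 33.8]
eef_rot: [3.14, -0.734, 0.82]
wrist_force: [-7.1, 0.1, 5.6]
finger_gap: 59.9
finger_force: 15.0
```

```bash
python3 - <<'E'
from h import *
go([571.9,35,33.],.822,np.radians(42))
shot('top','t2');shot('side','s2')
r=[]
for n,k in(('top','t2'),('side','s2')):
    r.append(rect(load(k),O[n],TH,60,-170,-30,-80,80,s=2.5)[::-1,::-1,::-1])
cv2.imwrite('pics/j2.png',np.hstack(r))
E
```

```text
now 4.2 [571.8  33.8  33.8] [ 3.14  -0.734  0.82 ] j [-0.3   0.47  1.95  1.15  0.72 -0.46] F [-7.1  0.1  5.6]
-> [0.0003, 0.0024, -0.0015, 0.0002, 0.0004, 0.001]
```

View pics/j2.png

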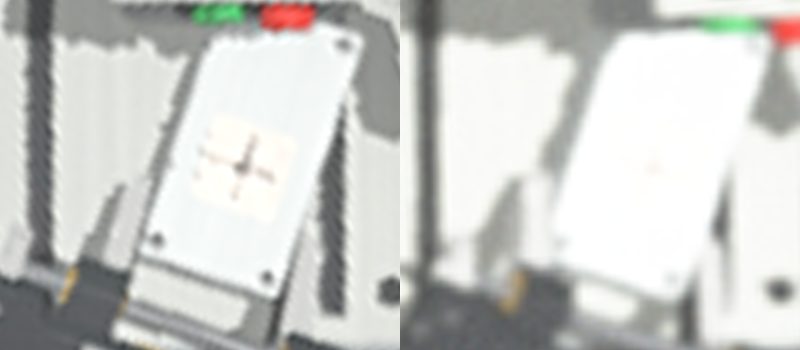

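```bash
python3 - <<'E'
from h import *
for n,a,b in(('top','top0','t2'),('side','side0','s2')):
    r0=rect(load(a),O[n],TH,60,-150,-40,-70,50,s=4);r2=rect(load(b),O[n],TH,60,-150,-40,-70,50,s=4)
    for nm,r in(('0',r0),('2',r2)):
        f=r.astype(float); red=f[...,0]-f[...,2]; sub=red[4*35:4*75,4*30:4*75]  # x -115..-75, y -40..5
        w=np.clip(sub-sub.max()*.4,0,None); yy,xx=np.mgrid[:sub.shape[0],:sub.shape[1]]
        print(n,nm,'max',sub.max(),'tape centroid x,y',-115+(w*yy).sum()/w.sum()/4,-40+(w*xx).sum()/w.sum()/4)
    # box shift by ECC of the lid region
    g0=cv2.cvtColor(r0,cv2.COLOR_RGB2GRAY);g2=cv2.cvtColor(r2,cv2.COLOR_RGB2GRAY)
    m=np.zeros_like(g0);m[4*20:4*105,4*8:4*92]=255
    Wm=np.eye(2,3,dtype=np.float32);cc,Wm=cv2.findTransformECC(g0,g2,Wm,cv2.MOTION_EUCLIDEAN,(3,200,1e-6),m,5)
    p=np.array([(16.8-0)*0+ (70-16)*4,(150-97)*4,1.]);q=Wm@p
    print(n,'ECC',cc,'rot',np.arctan2(Wm[1,0],Wm[0,0]),'mark shift dx,dy mm',(q[1]-p[1])/4,(q[0]-p[0])/4)
E
```

```text
top 0 max 17.0 tape centroid x,y -95.39477779799988 -17.755578966526205
top 2 max 19.0 tape centroid x,y -95.25255503580375 -19.75003602545059
top ECC 0.9485410174820353 rot 0.006004714 mark shift dx,dy mm -0.8243833668529987 -0.982782507315278
side 0 max 17.0 tape centroid x,y -97.638855969029 -17.388638697953702
side 2 max 11.0 tape centroid x,y -97.54995020540271 -21.61502551973111
side ECC 0.9591690829654056 rot 0.001274634 mark shift dx,dy mm -0.9777068225666881 -1.4580049901269376
```

```bash
python3 - <<'E'
from h import *
for n,tags in(('top',('top0','t1','t2')),('side',('side0','s1','s2'))):
    R=[rect(load(a),O[n],.822,60,-48,48,-48,48,s=4) for a in tags]  # box-aligned axes about bit
    off=np.array([[np.cos(.822-TH),np.sin(.822-TH)],[-np.sin(.822-TH),np.cos(.822-TH)]])@[-97,-17]
    oo=O[n]+np.array([[np.cos(TH),-np.sin(TH)],[np.sin(TH),np.cos(TH)]])@[-97,-17]
    R=[rect(load(a),oo,.822,60,-50,70,-45,45,s=4).astype(float) for a in tags] # box frame about mark guess
    for t,r in zip(tags,R):
        g=r.mean(2)
        e=lambda p,a:[(a+i*2,int(v)) for i,v in enumerate(p[::8])]
        ctr=r[4*38:4*62,4*33:4*57]; s=(ctr[...,0]-ctr[...,2]); dk=255-ctr.mean(2)
        out=[]
        for q in (s,dk):
            q=cv2.GaussianBlur(q,(0,0),3); w=np.clip(q-np.percentile(q,80),0,None);yy,xx=np.mgrid[:q.shape[0],:q.shape[1]]
            out.append((round(-12+(w*yy).sum()/w.sum()/4,2),round(-12+(w*xx).sum()/w.sum()/4,2)))
        print(t,'red/dark centre rel guess',out)
        print('   edges y at x 5..35:',e(g[4*55:4*85,4*5:4*21].mean(0),-40),e(g[4*55:4*85,4*69:4*85].mean(0),24))
        print('   back edge:',e(g[4*105:4*120,4*35:4*55].mean(1),55))
E
```

```text
top0 red/dark centre rel guess [(np.float64(0.76), np.float64(-1.01)), (np.float64(-1.0), np.float64(2.1))]
   edges y at x 5..35: [(-40, 200), (-38, 180), (-36, 156), (-34, 132), (-32, 106), (-30, 117), (-28, 194), (-26, 248)] [(24, 247), (26, 248), (28, 249), (30, 223), (32, 167), (34, 142), (36, 161), (38, 207)]
   back edge: [(55, 221), (57, 188), (59, 163), (61, 155), (63, 149), (65, 135), (67, 128), (69, 138)]
t1 red/dark centre rel guess [(np.float64(4.99), np.float64(-7.91)), (np.float64(-1.02), np.float64(2.11))]
   edges y at x 5..35: [(-40, 194), (-38, 175), (-36, 151), (-34, 127), (-32, 102), (-30, 112), (-28, 188), (-26, 243)] [(24, 242), (26, 243), (28, 244), (30, 218), (32, 161), (34, 136), (36, 155), (38, 202)]
   back edge: [(55, 215), (57, 183), (59, 158), (61, 149), (63, 145), (65, 131), (67, 123), (69, 133)]
t2 red/dark centre rel guess [(np.float64(-0.29), np.float64(0.26)), (np.float64(1.39), np.float64(-1.23))]
   edges y at x 5..35: [(-40, 199), (-38, 179), (-36, 155), (-34, 127), (-32, 116), (-30, 180), (-28, 245), (-26, 252)] [(24, 248), (26, 249), (28, 227)
[... 725 characters left out ...]
37), (-38, 236), (-36, 230), (-34, 224), (-32, 229), (-30, 242), (-28, 252), (-26, 254)] [(24, 254), (26, 254), (28, 250), (30, 227), (32, 192), (34, 169), (36, 164), (38, 170)]
   back edge: [(55, 239), (57, 213), (59, 180), (61, 163), (63, 175), (65, 206), (67, 230), (69, 242)]
s2 red/dark centre rel guess [(np.float64(1.25), np.float64(-4.48)), (np.float64(1.22), np.float64(-4.39))]
   edges y at x 5..35: [(-40, 237), (-38, 235), (-36, 232), (-34, 234), (-32, 243), (-30, 252), (-28, 254), (-26, 254)] [(24, 255), (26, 251), (28, 229), (30, 193), (32, 169), (34, 164), (36, 171), (38, 194)]
   back edge: [(55, 239), (57, 214), (59, 181), (61, 163), (63, 176), (65, 207), (67, 230), (69, 242)]
```

```bash
python3 - <<'E'
from h import *
for n,t in(('top','top0'),('side','side0')):
    oo=O[n]+np.array([[np.cos(TH),-np.sin(TH)],[np.sin(TH),np.cos(TH)]])@[-97,-17]
    e=lambda p,a:[(a+i,int(v)) for i,v in enumerate(p[::4])]
    g=rect(load(t),oo,.822,60,-60,70,-45,45,s=4).astype(float)
    print(t,'front',e(g.mean(2)[:4*24,4*30:4*60].mean(1),-60))
    for x in(-35,-10,15,40): print(x,'left edge',e(g.mean(2)[4*(x+50):4*(x+70),4*69:4*83].mean(1-1),24))
    if n=='top':
        b=g[...,2]
        print('tape x',e(b[4*35:4*85,4*37:4*53].mean(1),-25)); print('tape y',e(b[4*52:4*68,4*20:4*70].mean(0),-25))
E
```

```text
top0 front [(-60, 227), (-59, 227), (-58, 227), (-57, 227), (-56, 228), (-55, 230), (-54, 231), (-53, 230), (-52, 221), (-51, 204), (-50, 180), (-49, 156), (-48, 150), (-47, 170), (-46, 204), (-45, 232), (-44, 246), (-43, 251), (-42, 251), (-41, 250), (-40, 248), (-39, 248), (-38, 248), (-37, 248)]
-35 left edge [(24, 216), (25, 219), (26, 230), (27, 243), (28, 249), (29, 243), (30, 223), (31, 192), (32, 164), (33, 146), (34, 142), (35, 150), (36, 165), (37, 188)]
-10 left edge [(24, 249), (25, 249), (26, 249), (27, 250), (28, 250), (29, 242), (30, 224), (31, 195), (32, 166), (33, 147), (34, 144), (35, 154), (36, 175), (37, 199)]
15 left edge [(24, 248), (25, 248), (26, 249), (27, 250), (28, 250), (29, 241), (30, 221), (31, 192), (32, 164), (33, 146), (34, 142), (35, 148), (36, 162), (37, 184)]
40 left edge [(24, 236), (25, 233), (26, 228), (27, 221), (28, 211), (29, 200), (30, 187), (31, 172), (32, 158), (33, 148), (34, 144), (35, 146), (36, 149), (37, 153)]
tape x [(-25, 248), (-24, 248), (-23, 248), (-22, 248), (-21, 248), (-20, 248), (-19, 248), (-18, 248), (-17, 249), (-16, 249)
[... 1276 characters left out ...]
), (-38, 254), (-37, 254)]
-35 left edge [(24, 249), (25, 250), (26, 251), (27, 250), (28, 246), (29, 237), (30, 223), (31, 206), (32, 188), (33, 175), (34, 167), (35, 163), (36, 161), (37, 162)]
-10 left edge [(24, 255), (25, 255), (26, 254), (27, 254), (28, 250), (29, 242), (30, 227), (31, 209), (32, 191), (33, 177), (34, 169), (35, 165), (36, 163), (37, 163)]
15 left edge [(24, 254), (25, 255), (26, 254), (27, 254), (28, 250), (29, 241), (30, 228), (31, 210), (32, 192), (33, 178), (34, 169), (35, 165), (36, 164), (37, 165)]
40 left edge [(24, 242), (25, 237), (26, 230), (27, 221), (28, 211), (29, 200), (30, 189), (31, 177), (32, 168), (33, 163), (34, 160), (35, 160), (36, 159), (37, 159)]
```

servo_tool([
  [[0.006,0.028,0,0,0,0,0.5],[0.012,0.056,0,0,0,0,0.5],[0.02,0.09,0,0,0,0,0.5],[0.028,0.124,0,0,0,0,0.5],[0.034,0.152,0,0,0,0,0.5],[0.039,0.174,0,0,0,0,0.5],[0.042,0.188,0,0,0,0,0.5],[0.043,0.193,0,0,0,0,0.5],[0.043,0.193,0,0,0,0,0.5],[0.043,0.193,0,0,0,0,0.5]],
])

```text
clock: 5.3
eef_pos: [593.5, 130.2, 33.8]
eef_rot: [3.139, -0.734, 0.82]
wrist_force: [2.3, 2.7, 2.0]
finger_gap: 60.1
finger_force: 14.9
```

```bash
python3 - <<'E'
from h import *
go([593.3,130.3,33.8],.82,np.radians(42))
C=np.array
for n,t in(('top','t3'),('side','s3')): shot(n,t)
a=cv2.imread('pics/t3.png')[100:260,180:380];b=cv2.imread('pics/s3.png')[100:260,180:380]
cv2.imwrite('pics/j3.png',cv2.resize(np.hstack([a,b]),None,fx=2,fy=2,interpolation=cv2.INTER_CUBIC))
E
```

```text
now 5.3 [593.5 130.2  33.8] [ 3.139 -0.734  0.82 ] j [-0.08  0.49  1.92  1.23  0.59 -0.35] F [2.3 2.7 2. ]
-> [-0.0004, 0.0002, 0.0, 0.0002, 0.0005, 0.0004]
```

View pics/j3.png

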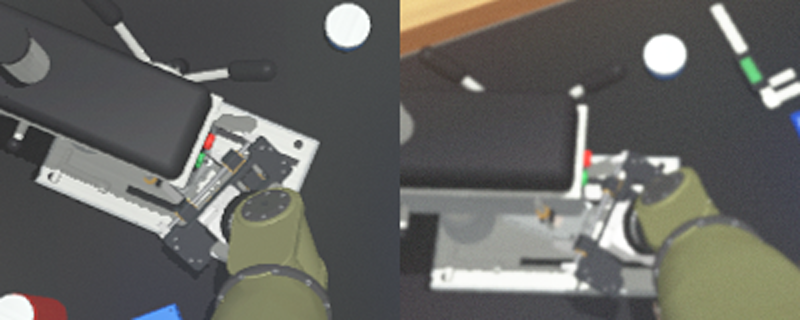

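servo_tool([
  [[0,0,0,0,0,0,0.3],[0,0,0,0,0,0,0.2],[0,0,0,0,0,0,0.1],[0,0,0,0,0,0,0.1],[-0.02,-0.021,0.032,0,0,0,0.1],[-0.08,-0.086,0.13,0,0,0,0.1],[-0.14,-0.15,0.228,0,0,0,0.1],[-0.18,-0.25,0.36,0,0,0,0.4],[-0.2,-0.35,0.4,0,0,0,0.8],[-0.2,-0.4,0.4,0,0,0,1]],
])

```text
clock: 6.4
eef_pos: [499.7, -39.1, 218.7]
eef_rot: [3.136, -0.733, 0.823]
wrist_force: [0.1, 0.1, 0.2]
finger_gap: 63.8
finger_force: 0.0
```

```bash
python3 - <<'E'
from h import *
for n,t in(('top','t4'),('side','s4')): shot(n,t)
go([0,0,0],.82,np.radians(42))
R=lambda a:np.array([[np.cos(a),-np.sin(a)],[np.sin(a),np.cos(a)]])
B={'top':O['top']+R(TH)@[-.5,1.2],'side':O['side']+R(TH)@[-.8,-.7]}
r=[]
for n,t in(('top','t4'),('side','s4')):
    q=rect(load(t),B[n],.822,60,-65,45,-40,50,s=4); r.append(q[::-1,::-1,::-1])
    g=q.astype(float).mean(2); e=lambda p,a:[(a+i,int(v)) for i,v in enumerate(p[::4])]
    print(n,'front',e(g[4*5:4*28,4*40:4*60].mean(1),-60))
    print(n,'frontL',e(g[4*5:4*28,4*55:4*66].mean(1),-60))
    for x in(-42,-30,-20,-5,10,25): print(n,'left',x,e(g[4*(x+65):4*(x+75),4*64:4*76].mean(0),24))
cv2.imwrite('pics/j4.png',np.hstack(r))
E
```

```text
now 6.5 [501.  -42.7 219.7] [ 3.131 -0.734  0.82 ] j [-0.52  0.05  1.95  0.82  1.1  -0.14] F [-0.  -0.3 -0.9]
-> [-1.0021, 0.0854, -0.4393, 0.0014, 0.002, 0.0021]
top front [(-60, 218), (-59, 212), (-58, 205), (-57, 198), (-56, 190), (-55, 181), (-54, 173), (-53, 166), (-52, 159), (-51, 154), (-50, 148), (-49, 143), (-48, 139), (-47, 140), (-46, 142), (-45, 142), (-44, 140), (-43, 134), (-42, 127), (-41, 120), (-40, 118), (-39, 123), (-38, 134)]
top frontL [(-60, 213), (-59, 192), (-58, 167), (-57, 149), (-56, 140), (-55, 138), (-54, 139), (-53, 141), (-52, 143), (-51, 144), (-50, 144), (-49, 141), (-48, 138), (-47, 138), (-46, 144), (-45, 151), (-44, 155), (-43, 153), (-42, 144), (-41, 133), (-40, 134), (-39, 149), (-38, 173)]
top left -42 [(24, 158), (25, 151), (26, 150), (27, 148), (28, 145), (29, 142), (30, 141), (31, 142), (32, 143), (33, 142), (34, 142), (35, 142)]
top left -30 [(24, 190), (25, 200), (26, 203), (27, 196), (28, 179), (29, 159), (30, 144), (31, 138), (32, 138), (33, 140), (34, 141), (35, 142)]
top left -20 [(24, 63), (25, 69), (26, 78), (27, 92), (28, 110), (29, 
[... 1229 characters left out ...]
177), (26, 175), (27, 171), (28, 167), (29, 165), (30, 164), (31, 164), (32, 163), (33, 161), (34, 160), (35, 159)]
side left -20 [(24, 175), (25, 176), (26, 175), (27, 173), (28, 170), (29, 166), (30, 163), (31, 160), (32, 159), (33, 159), (34, 159), (35, 158)]
side left -5 [(24, 173), (25, 174), (26, 174), (27, 172), (28, 169), (29, 167), (30, 165), (31, 163), (32, 162), (33, 162), (34, 162), (35, 161)]
side left 10 [(24, 178), (25, 178), (26, 176), (27, 173), (28, 170), (29, 166), (30, 164), (31, 161), (32, 160), (33, 159), (34, 159), (35, 158)]
side left 25 [(24, 178), (25, 178), (26, 176), (27, 174), (28, 171), (29, 169), (30, 167), (31, 166), (32, 165), (33, 164), (34, 163), (35, 162)]
```

View pics/j4.png

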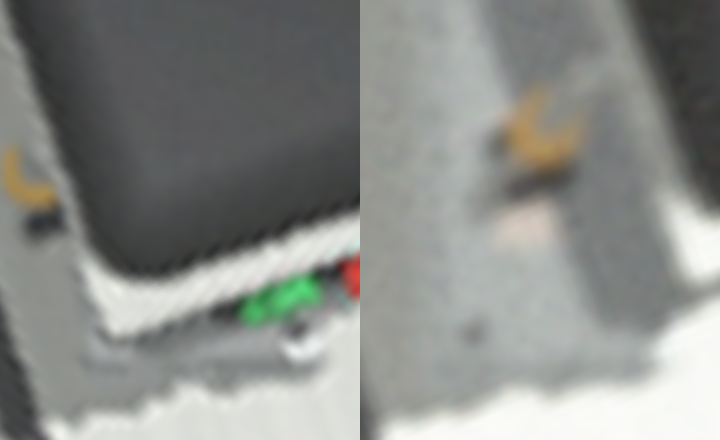

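```bash
cat > scr.py <<'E'
from h import *
R=lambda a:np.array([[np.cos(a),-np.sin(a)],[np.sin(a),np.cos(a)]])
B={'top':O['top']+R(TH)@[-.5,1.2],'side':O['side']+R(TH)@[-.8,-.7]}
def screw(n,tag,wguess,half=5):
    c=load(tag); q=rect(c,wguess,.822,60,-half-3,half+3,-half-3,half+3,s=8).astype(float).mean(2)
    q=cv2.GaussianBlur(q,(0,0),4); bg=np.percentile(q,60); X,Y=np.mgrid[:q.shape[0],:q.shape[1]]/8.-(half+3)
    w=np.clip(bg-12-q,0,None)*((X**2+Y**2)<half**2) if bg>200 else np.clip(bg-3-q,0,None)*((X**2+Y**2)<half**2)
    d=np.array([(w*X).sum(),(w*Y).sum()])/w.sum(); return np.array(wguess)+R(.822)@d
def rel(n,p): return (R(.822).T@(p-B[n])).round(2)   # box axes, from bit
if __name__=='__main__':
    for n,tag,g in(('top','top0',[574.8,2.4]),('top','top0',[541.1,33.4]),('side','side0',[572.3,4.3]),('side','side0',[538.5,35.1]),('top','t2',[574,3]),('side','s2',[572,4.3]),('top','t2',[541,33]),('side','s2',[538.5,35])):
        p=screw(n,tag,g);p=screw(n,tag,p); print(tag,'screw',p.round(1),'from bit',rel(n,p))
    for n,tag,d in(('top','t4',[-37.5,-24.5]),('side','s4',[-38,21.25])):
        p=screw(n,tag,B[n]+R(.822)@d,4);p=screw(n,tag,p,4);print(tag,p.round(1),rel(n,p))
E
python3 scr.py
```

```text
top0 screw [574.9   2.5] from bit [-124.42  -71.51]
top0 screw [541.2  33.6] from bit [-124.54  -25.64]
side0 screw [572.7   4.2] from bit [-124.68  -71.56]
side0 screw [538.4  35.6] from bit [-125.11  -25.11]
t2 screw [577.9   1.5] from bit [-123.05  -74.37]
s2 screw [576.6   2.2] from bit [-123.51  -75.79]
t2 screw [542.3  33.6] from bit [-123.84  -26.44]
s2 screw [539.5  34.3] from bit [-125.18  -26.8 ]
t4 [599.8  99.6] [-36.27 -23.66]
s4 [563.  130.4] [-38.85  21.44]
```

```bash
python3 - <<'E'
from h import *
from scr import B
def cross(p,a,s,lv):
    i=np.where((p[:-1]-lv)*(p[1:]-lv)<=0)[0]; return [round(a+(k+(lv-p[k])/(p[k+1]-p[k]))/s,2) for k in i]
for n,t in(('top','top0'),('side','side0')):
    g=rect(load(t),B[n],TH,22,-190,190,-125,125,s=4).astype(float).mean(2)
    for x in(-150,-110,-60,-10,40,90,130): 
        s=g[4*(x+180):4*(x+200)].mean(0); print(n,x,'Ledge',cross(s[4*220:4*232],95,4,150),'Lslot',cross(s[4*172:4*196],47,4,165) if x<-20 and x>-150 else '','R',cross(s[4*18:4*34],-107,4,150) if x<-60 else '', 'Rslot',cross(s[4*55:4*77],-70,4,165) if x==-110 or x==-150 else '')
    for y in(-85,-40,0,40,85):print(n,y,'front',cross(g[4*12:4*30,4*(y+115):4*(y+135)].mean(1),-178,4,155))
go([593.4,130.3,33.8],.82,np.radians(42))
E
```

```text
top -150 Ledge [np.float64(99.36)] Lslot  R [np.float64(-99.3)] Rslot [np.float64(-64.69), np.float64(-56.42)]
top -110 Ledge [np.float64(99.54)] Lslot [np.float64(54.85), np.float64(65.14)] R [np.float64(-99.26)] Rslot [np.float64(-65.29), np.float64(-55.08)]
top -60 Ledge [np.float64(99.57)] Lslot [np.float64(54.86), np.float64(65.59)] R  Rslot 
top -10 Ledge [np.float64(99.6)] Lslot  R  Rslot 
top 40 Ledge [np.float64(99.58)] Lslot  R  Rslot 
top 90 Ledge [np.float64(99.67)] Lslot  R  Rslot 
top 130 Ledge [np.float64(99.71)] Lslot  R  Rslot 
top -85 front [np.float64(-168.5)]
top -40 front [np.float64(-168.66)]
top 0 front [np.float64(-168.71)]
top 40 front [np.float64(-168.84)]
top 85 front [np.float64(-168.7)]
side -150 Ledge [np.float64(101.45)] Lslot  R [np.float64(-100.2)] Rslot [np.float64(-61.58), np.float64(-58.96)]
side -110 Ledge [np.float64(101.71)] Lslot [np.float64(55.87), np.float64(63.64)] R [np.float64(-99.75)] Rslot [np.float64(-64.36), np.float64(-58.23)]
side -60 Ledge [np.float64(101.4)] Lslot [np.float64(56.05), np.float64(64.12)] R  Rslot 
side -10 Ledge [np.float64(101.37)] Lslot  R  Rslot 
side 40 Ledge [np.float64(101.04)] Lslot  R  Rslot 
side 90 Ledge [np.float64(101.04)] Lslot  R  Rslot 
side 130 Ledge [np.float64(100.75)] Lslot  R  Rslot 
side -85 front [np.float64(-169.12)]
side -40 front [np.float64(-169.97)]
side 0 front [np.float64(-169.37)]
side 40 front [np.float64(-169.82)]
side 85 front [np.float64(-169.24)]
now 6.5 [501.  -42.7 219.7] [ 3.131 -0.734  0.82 ] j [-0.52  0.05  1.95  0.82  1.1  -0.14] F [-0.  -0.3 -0.9]
-> [0.1847, 0.346, -0.3717, 0.0014, 0.002, 0.0021]
```

servo_tool([
  [[0,0,0,0,0,0,0.1],[0,0,0,0,0,0,0.1],[0,0,0,0,0,0,0.1],[0.05,0.13,-0.12,0.0014,0.002,0.0021,0.1],[0.103,0.258,-0.238,0.0014,0.002,0.0021,0.1],[0.103,0.258,-0.238,0.0014,0.002,0.0021,0.1],[0.103,0.258,-0.238,0.0014,0.002,0.0021,0.1],[0.103,0.258,-0.238,0.0014,0.002,0.0021,0.1]],
])

```text
clock: 7.3
eef_pos: [550.6, 94.6, 93.9]
eef_rot: [-3.127, -0.729, 0.82]
wrist_force: [-0.2, 0.1, 0.1]
finger_gap: 84.7
finger_force: 0.0
```

```bash
python3 - <<'E'
from h import *
go([593.4,130.3,33.8],.82,np.radians(42))
E
```

```text
now 7.3 [550.6  94.6  93.9] [-3.127 -0.729  0.82 ] j [-0.18  0.3   2.    1.06  0.71 -0.23] F [-0.2  0.1  0.1]
-> [0.0857, 0.0714, -0.1201, -0.0013, -0.0033, -0.0031]
```

servo_tool([
  [[0.03,0.02,-0.035,-0.0013,-0.0033,-0.0031,0.1],[0.04,0.03,-0.055,-0.0013,-0.0033,-0.0031,0.1],[0.04,0.03,-0.055,-0.0013,-0.0033,-0.0031,0.1],[0.04,0.03,-0.055,-0.0013,-0.0033,-0.0031,0.1]],
])

```text
clock: 7.7
eef_pos: [571.9, 105.7, 70.2]
eef_rot: [3.136, -0.736, 0.82]
wrist_force: [0.3, 0.6, -0.1]
finger_gap: 84.8
finger_force: 0.0
```

```bash
python3 - <<'E'
from h import *
go([593.4,130.3,33.8],.82,np.radians(42))
E
```

```text
now 7.7 [571.9 105.7  70.2] [ 3.136 -0.736  0.82 ] j [-0.14  0.38  1.97  1.14  0.65 -0.29] F [ 0.3  0.6 -0.1]
-> [0.0431, 0.0492, -0.0729, 0.0002, 0.0017, 0.0014]
```

servo_tool([
  [[0.02,0.0228,-0.034,0.0002,0.0017,0.0014,0.1],[0.036,0.041,-0.061,0.0002,0.0017,0.0014,0.1],[0.0431,0.0492,-0.0729,0.0002,0.0017,0.0014,0.1],[0.0431,0.0492,-0.0729,0.0002,0.0017,0.0014,0.1],[0.0431,0.0492,-0.0729,0.0002,0.0017,0.0014,0.1]],
])

```text
clock: 8.2
eef_pos: [593.7, 130.1, 34.2]
eef_rot: [3.141, -0.733, 0.82]
wrist_force: [-0.2, 0.1, 0.6]
finger_gap: 84.7
finger_force: 0.0
```

servo_tool([
  [[0,0,0,0,0,0,0.25],[0,0,0,0,0,0,0.33],[0,0,0,0,0,0,0.45],[0,0,0,0,0,0,0.5],[0,0,0,0,0,0,0.5],[-0.0015,0.0004,0,0,0,0,0.5],[-0.0033,0.0008,0,0,0,0,0.5],[-0.0033,0.0008,0,0,0,0,0.5],[-0.0033,0.0008,0,0,0,0,0.5],[-0.0033,0.0008,0,0,0,0,0.5]],
])

```text
clock: 9.2
eef_pos: [592.4, 130.7, 33.8]
eef_rot: [3.14, -0.734, 0.82]
wrist_force: [3.0, -1.9, 3.9]
finger_gap: 60.2
finger_force: 14.9
```

servo_tool([
  [[0,0,0,0,0,0,0.4],[0,0,0,0,0,0,0.3],[0,0,0,0,0,0,0.1],[0,0,0,0,0,0,0.1],[-0.02,-0.021,0.032,0,0,0,0.1],[-0.08,-0.086,0.13,0,0,0,0.1],[-0.14,-0.15,0.228,0,0,0,0.1],[-0.18,-0.24,0.32,0,0,0,0.4],[-0.18,-0.35,0.36,0,0,0,0.8],[-0.18,-0.4,0.4,0,0,0,1]],
])

```text
clock: 10.2
eef_pos: [504.2, -42.7, 215.5]
eef_rot: [3.141, -0.732, 0.821]
wrist_force: [1.4, 0.4, -0.2]
finger_gap: 64.0
finger_force: 0.0
```

servo_tool([
  [[0,0,0,0,0,0,1],[0,0,0,0,0,0,1]],
])

```text
clock: 10.4
eef_pos: [505.4, -42.1, 214.1]
eef_rot: [3.141, -0.733, 0.819]
wrist_force: [0.6, -0.0, -0.7]
finger_gap: 48.1
finger_force: 0.0
```

```bash
python3 - <<'E'
from h import *
from scr import *
for n,t in(('top','t5'),('side','s5')): shot(n,t)
for tag in('s4','s5'):
    p=screw('side',tag,B['side']+R(.822)@[-38.8,21.5],4);p=screw('side',tag,p,4);print(tag,p.round(1),rel('side',p))
    q=rect(load(tag),B['side'],.822,60,-65,45,-40,50,s=4).astype(float); g=cv2.GaussianBlur(q.mean(2),(0,0),3)
    pr=g[4*35:4*85,4*60:4*78].mean(0); d=np.diff(pr); w=np.clip(-d-.05,0,None); print(tag,'left edge',20+(w*np.arange(len(w))).sum()/w.sum()/4)
    rd=cv2.GaussianBlur(q[...,0]-q[...,2],(0,0),3)
    e=lambda p,a:[(a+i,round(float(v),1)) for i,v in enumerate(p[::4])]
    print('tape y (x -15..-8)',e(rd[4*50:4*57,4*42:4*66].mean(0),2)); print('tape x (y 6..14)',e(rd[4*38:4*60,4*46:4*54].mean(1),-27))
b=R(.822)
u=B['side']+R(TH)@[-98,-102]
knob=np.array([606.2,143.3])+R(TH)@[-98,-102]; print('knob press xy',knob)
go([*(knob+6*np.array([.68,.73])),330],.82,np.radians(42))
E
```

```text
s4 [562.9 130.4] [-38.94  21.5 ]
s4 left edge 30.692152856400043
tape y (x -15..-8) [(2, 13.1), (3, 15.4), (4, 17.0), (5, 18.1), (6, 18.8), (7, 19.4), (8, 19.6), (9, 19.4), (10, 18.7), (11, 18.1), (12, 17.7), (13, 16.9), (14, 15.0), (15, 12.1), (16, 8.6), (17, 5.3), (18, 2.7), (19, 0.7), (20, -0.8), (21, -1.3), (22, -0.8), (23, -0.1), (24, 0.1), (25, -0.3)]
tape x (y 6..14) [(-27, -2.2), (-26, -2.2), (-25, -2.0), (-24, -1.9), (-23, -1.7), (-22, -1.2), (-21, -0.3), (-20, 1.0), (-19, 2.6), (-18, 4.7), (-17, 7.8), (-16, 11.5), (-15, 15.1), (-14, 17.7), (-13, 19.2), (-12, 19.8), (-11, 19.7), (-10, 19.0), (-9, 17.8), (-8, 16.1), (-7, 14.0), (-6, 11.7)]
s5 [562.6 130.8] [-38.81  22.  ]
s5 left edge 31.03540548874119
tape y (x -15..-8) [(2, 13.5), (3, 15.8), (4, 17.7), (5, 19.2), (6, 20.0), (7, 20.3), (8, 20.4), (9, 20.7), (10, 21.1), (11, 21.1), (12, 20.2), (13, 18.4), (14, 16.4), (15, 14.4), (16, 12.3), (17, 10.0), (18, 7.5), (19, 5.1), (20, 3.3), (21, 2.3), (22, 1.7), (23, 1.2), (24, 0.7), (25, 0.0)]
tape x (y 6..14) [(-27, -2.5), (-26, -1.9), (-25, -1.6), (-24, -1.9), (-23, -2.4), (-22, -2.3), (-21, -1.1), (-20, 1.1), (-19, 4.0), (-18, 7.4), (-17, 11.2), (-16, 15.0), (-15, 18.0), (-14, 19.9), (-13, 21.1), (-12, 21.6), (-11, 21.5), (-10, 20.4), (-9, 18.6), (-8, 16.2), (-7, 13.6), (-6, 10.8)]
knob press xy [661.50437811  13.1100397 ]
now 10.5 [505.1 -40.6 213.1] [-3.139 -0.733  0.819] j [-0.51  0.07  1.94  0.82  1.09 -0.15] F [-0.4 -0.7  0.3]
-> [0.3209, 0.1161, 0.2338, -0.0003, -0.0005, -0.0002]
```

servo_tool([
  [[0,0,0.1,0,0,0,1],[0.02,0.01,0.19,0,0,0,1],[0.1,0.04,0.24,0,0,0,1],[0.18,0.07,0.24,0,0,0,1],[0.26,0.1,0.24,0,0,0,1],[0.321,0.116,0.234,0,0,0,1],[0.321,0.116,0.234,0,0,0,1],[0.321,0.116,0.234,0,0,0,1],[0.321,0.116,0.234,0,0,0,1]],
])

```text
clock: 11.4
eef_pos: [665.4, 16.9, 330.8]
eef_rot: [-3.141, -0.733, 0.82]
wrist_force: [0.6, 0.9, 0.4]
finger_gap: 0.9
finger_force: 0.0
```

```bash
python3 - <<'E'
from h import *
go([665.6,17.5,298],.82,np.radians(42))
shot('top','t6');shot('side','s6')
a=cv2.imread('pics/t6.png')[90:230,220:380];b=cv2.imread('pics/s6.png')[90:230,220:380]
cv2.imwrite('pics/j6.png',cv2.resize(np.hstack([a,b]),None,fx=2.5,fy=2.5,interpolation=cv2.INTER_CUBIC))
E
```

```text
now 11.4 [665.4  16.9 330.8] [-3.141 -0.733  0.82 ] j [-0.28  0.27  1.43  0.71  1.16  0.28] F [0.6 0.9 0.4]
-> [0.0005, 0.0012, -0.0656, -0.0, -0.0002, -0.0001]
```

View pics/j6.png

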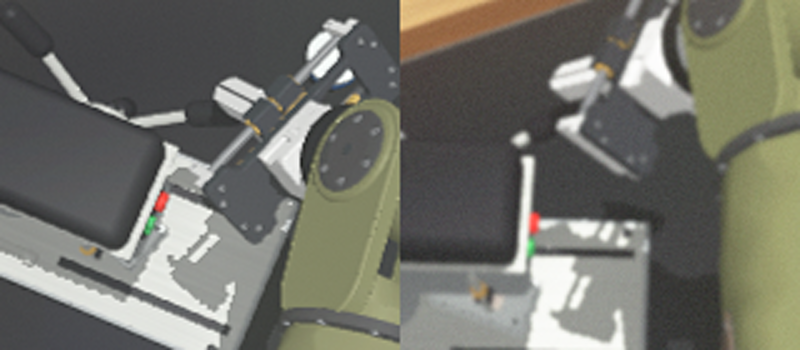

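servo_tool([
  [[0,0,-0.03,0,0,0,1],[0,0,-0.06,0,0,0,1],[0,0,-0.08,0,0,0,1],[0,0,-0.095,0,0,0,1],[0,0,-0.11,0,0,0,1],[0,0,-0.11,0,0,0,1]],
])

```text
clock: 12.1
eef_pos: [666.0, 16.3, 275.3]
eef_rot: [-3.141, -0.733, 0.819]
wrist_force: [1.6, 0.5, 3.4]
finger_gap: 0.1
finger_force: 2.0
```

servo_tool([
  [[0,0,-0.015,0,0,0,1],[0,0,-0.03,0,0,0,1],[0,0,-0.045,0,0,0,1],[0,0,-0.06,0,0,0,1],[0,0,-0.075,0,0,0,1],[0,0,-0.085,0,0,0,1],[0,0,-0.095,0,0,0,1],[0,0,-0.095,0,0,0,1]],
])

```text
clock: 12.9
eef_pos: [666.2, 16.1, 228.8]
eef_rot: [3.14, -0.733, 0.82]
wrist_force: [0.6, -2.4, 4.5]
finger_gap: 0.5
finger_force: 2.8
```

servo_tool([
  [[0,0,-0.004,0,0,0,1],[0,0,-0.008,0,0,0,1],[0,0,-0.012,0,0,0,1],[0,0,-0.016,0,0,0,1],[0,0,-0.016,0,0,0,1]],
])

```text
clock: 13.4
eef_pos: [666.4, 16.4, 221.5]
eef_rot: [3.14, -0.734, 0.821]
wrist_force: [1.0, -1.3, 5.0]
finger_gap: 0.5
finger_force: 2.9
```

servo_tool([
  [[0,0,-0.003,0,0,0,1],[0,0,-0.006,0,0,0,1],[0,0,-0.006,0,0,0,1]],
])

```text
clock: 13.7
eef_pos: [666.4, 16.6, 218.6]
eef_rot: [3.14, -0.734, 0.821]
wrist_force: [2.8, 0.6, 6.2]
finger_gap: 0.5
finger_force: 2.8
```

servo_tool([
  [[0,0,-0.003,0,0,0,1],[0,0,-0.006,0,0,0,1],[0,0,-0.006,0,0,0,1]],
])

```text
clock: 14.0
eef_pos: [666.4, 16.7, 215.7]
eef_rot: [3.14, -0.735, 0.821]
wrist_force: [2.5, 1.5, 6.3]
finger_gap: 0.5
finger_force: 2.8
```

servo_tool([
  [[0,0,-0.002,0,0,0,1],[0,0,-0.004,0,0,0,1],[0,0,-0.004,0,0,0,1]],
])

```text
clock: 14.3
eef_pos: [666.4, 16.8, 213.8]
eef_rot: [3.14, -0.735, 0.821]
wrist_force: [1.6, 1.7, 6.5]
finger_gap: 0.5
finger_force: 2.8
```

servo_tool([
  [[0,0,-0.002,0,0,0,1],[0,0,-0.004,0,0,0,1],[0,0,-0.004,0,0,0,1]],
])

```text
clock: 14.6
eef_pos: [666.5, 16.8, 211.9]
eef_rot: [3.14, -0.735, 0.821]
wrist_force: [0.6, 1.8, 6.2]
finger_gap: 0.5
finger_force: 2.8
```

servo_tool([
  [[0,0,-0.002,0,0,0,1],[0,0,-0.004,0,0,0,1],[0,0,-0.004,0,0,0,1]],
])

```text
clock: 14.9
eef_pos: [666.5, 16.8, 209.9]
eef_rot: [3.14, -0.735, 0.821]
wrist_force: [1.8, 1.6, 6.6]
finger_gap: 0.8
finger_force: 2.9
```

servo_tool([
  [[0,0,-0.002,0,0,0,1],[0,0,-0.004,0,0,0,1],[0,0,-0.004,0,0,0,1]],
])

```text
clock: 15.2
eef_pos: [666.5, 16.8, 208.1]
eef_rot: [3.14, -0.735, 0.821]
wrist_force: [0.3, 1.6, 8.3]
finger_gap: 0.0
finger_force: 3.2
```

servo_tool([
  [[0,0,-0.002,0,0,0,1],[0,0,-0.004,0,0,0,1],[0,0,-0.004,0,0,0,1]],
])

```text
clock: 15.5
eef_pos: [666.6, 16.9, 206.3]
eef_rot: [3.14, -0.735, 0.821]
wrist_force: [1.8, 2.2, 9.0]
finger_gap: 0.8
finger_force: 3.6
```

servo_tool([
  [[0,0,-0.002,0,0,0,1],[0,0,-0.004,0,0,0,1],[0,0,-0.004,0,0,0,1]],
])

```text
clock: 15.8
eef_pos: [666.7, 16.9, 204.6]
eef_rot: [3.139, -0.736, 0.822]
wrist_force: [1.5, 3.4, 9.2]
finger_gap: 0.6
finger_force: 4.2
```

```bash
python3 - <<'E'
from h import *
s=manip.read_state();print(s['eef_pos'],s['wrist_force'])
shot('side','s7')
b=cv2.imread('pics/s7.png')
from scr import *
q=rect(load('s7'),B['side'],.822,60,-65,45,-40,50,s=4).astype(float);q5=rect(load('s5'),B['side'],.822,60,-65,45,-40,50,s=4).astype(float)
p=screw('side','s7',B['side']+R(.822)@[-38.8,21.5],4);print(rel('side',screw('side','s7',p,4)))
E
```

```text
[666.69739044  16.90066851 204.58683262] [1.51980424 3.44271492 9.22487579]
[-38.78  22.03]
```

servo_tool([
  [[0,0,-0.002,0,0,0,1],[0,0,-0.004,0,0,0,1],[0,0,-0.006,0,0,0,1],[0,0,-0.006,0,0,0,1]],
])

```text
clock: 16.25
eef_pos: [666.9, 16.9, 202.1]
eef_rot: [3.139, -0.736, 0.822]
wrist_force: [1.4, 2.9, 12.6]
finger_gap: 0.2
finger_force: 5.3
```

servo_tool([
  [[0,0,0.02,0,0,0,1],[0,0,0.05,0,0,0,1],[0,0,0.08,0,0,0,1],[0,0,0.11,0,0,0,1],[0,0,0.14,0,0,0,1],[0,0,0.17,0,0,0,1],[0,0,0.2,0,0,0,1],[-0.02,-0.02,0.25,0,0,0,1],[-0.06,-0.06,0.3,0,0,0,1],[-0.1,-0.12,0.3,0,0,0,1]],
])

```text
clock: 17.25
eef_pos: [615.6, -43.6, 353.5]
eef_rot: [3.136, -0.734, 0.825]
wrist_force: [-0.8, -0.2, -0.8]
finger_gap: 0.4
finger_force: 0.0
```

servo_tool([
  [[-0.08,-0.08,0,0,0,0,1],[-0.16,-0.16,0,0,0,0,1],[-0.2,-0.22,0,0,0,0,1],[-0.2,-0.22,0,0,0,0,1],[-0.2,-0.22,0,0,0,0,1],[-0.2,-0.22,0,0,0,0,1],[-0.2,-0.22,0,0,0,0,1]],
])

```text
clock: 17.95
eef_pos: [516.5, -152.6, 349.7]
eef_rot: [3.141, -0.733, 0.821]
wrist_force: [0.7, 0.3, 0.3]
finger_gap: 0.5
finger_force: 0.0
```

```bash
python3 - <<'E'
from h import *
from scr import *
for n,t in(('top','t8'),('side','s8')): shot(n,t)
p=screw('side','s8',B['side']+R(.822)@[-38.8,21.5],4);print('screw',rel('side',screw('side','s8',p,4)))
d=np.abs(load('s8')['frame'].astype(int)-load('s5')['frame']).mean(2)
print('diff box region',d[190:225,230:270].mean(),d[190:225,230:270].max())
for t in('top0','t8'): c=load(t); print(t,[dep(c,u,v).round(1).tolist() for u,v in((305,135),(314,135))])
T=load('top0')['frame'].astype(int);E=load('t8')['frame'].astype(int);print('knob diff',np.abs(T-E).mean(2)[120:150,255:325].mean(),'key diff',np.abs(T-E).mean(2)[165:200,195:225].mean(),'tin',np.abs(T-E).mean(2)[100:125,340:368].mean())
print(manip.read_state())
E
```

```text
screw [-38.84  22.13]
diff box region 2.1823809523809525 9.0
top0 [[662.3, 27.6, 282.8], [659.5, 7.3, 292.9]]
t8 [[661.6, 27.4, 285.5], [659.7, 7.3, 292.3]]
knob diff 5.6820634920634925 key diff 3.9501587301587295 tin 4.262380952380952
{'clock': 18.05, 'joints': array([-0.70326268,  0.10500406,  1.58134019,  0.73817467,  1.45408523,
       -0.0434577 ]), 'qd': array([-0.00508993, -0.00171526,  0.00098544, -0.00016239,  0.0003424 ,
       -0.00256354]), 'effort': array([-1.17395399e-01, -4.31128800e+01, -3.67732787e+01,  1.83354512e+00,
        9.00375447e-02,  2.32593081e-02]), 'eef_pos': array([ 516.40420141, -152.71565791,  349.70975517]), 'eef_rot': array([ 3.14142896, -0.73296742,  0.82147498]), 'wrist_force': array([-0.75534438,  0.06126602, -0.14233878]), 'moment': array([-0.28068954,  0.23681318, -0.00351963]), 'finger_force': 0.0, 'finger_gap': 0.6724534491101456}
```

Box in place, lever back up, and the robot is clear, so I hand in.

```bash
python3 -c "
from cell import manip
print(manip.sign_off())"
```

```text
the job is handed in; nothing more can be done
None
```

I lined the box's mark up under the bit, about 1 mm off by the camera images, and pressed the lever until the rising force showed the bit on the lid. The lever came back up by itself, the arm is clear, and the job is handed in; no verdict came back.

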